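# Stand the spice tins in their wire racks

### The arm

A 6-joint arm with a two-finger parallel gripper is mounted at the origin on the work surface. World frame = base frame: x ahead of the robot, y to its left, z up, the work surface at z = 0. Lengths are in mm, angles in rad, forces in N, time in s.
With the tool pointing down it reaches from about 425 to 950 mm from the base axis. Payload 3.5 kg.
Tool frame: the origin (TCP) lies on the centre line of the jaws, within the pads' length; the fingertips stand 19 mm ahead of it and the grasp point (between the pads) is the TCP (nose_length is the z of the fingertips in the tool frame, in mm); z points along the fingers, y is the line along which they close (so a half turn about z gives the same grasp; the last joint's range is limited). The gripper opens to 85 mm and grips with 20 to 120 N. Pads are 22 mm wide; open, the fingers measure 114 mm over their backs; the gripper's body (76 mm by 85 mm) begins 54 mm behind the grasp point. The pads swing forward as they close: fully open they stand 13 mm farther back than shut.
Start: joints at [0.996, 0.286, 1.577, -0, 1.279, -0.15], TCP at [278.157, 615.008, 250.325] pointing down, gripper open.
Joint ranges: [-2.77, 2.77], [-0.9, 2.22], [0.21, 2.48], [-1.53, 4.67], [0.24, 2.81], [-2.84, 2.84]. Speed limits (rad/s): [2.79, 2.79, 3.14, 3.14, 3.14, 3.14].

### API

Orientations are given as a unit quaternion [x, y, z, w].
In Python, from rig import get_state, camera, sign_off, nose_length gives the robot as it stands. The module is installed in compiled form; this text tells all that it offers.
- The arm moves only by the tool drive_tool, never from a script. Its argument "plan" is a list of rows, each a list of 7 numbers: the turn, a rotation vector about the tool's x, y, z in units of 6 degrees (1.0 is 6 degrees), then the shift along the tool's x, y, z in units of 25 mm (1.0 is 25 mm), then the finger opening in mm, from 0 to 85.4. In form: [[ax, ay, az, tx, ty, tz, gripper], ...]. A call has exactly 8 rows; each row shifts and turns the commanded pose from where the row before left it, along the tool's axes as they then stand; what a row does not reach is not made up. A row lasts 1/10 s, in which the tool goes at most 50 mm and 8.59 degrees, less where a joint would pass 70% of its speed; a pose out of reach is approached as far as the arm can. A call is refused whole if a number of a shift passes 1 or a number of a turn 1, either way. A call with a gripper value outside its range is refused whole. The fingers move at their own pace and stop on an object; the grip force is fixed at half the most. Time passes only in rows, so rows that do not move let the fingers close, or fill a call up. It gives the time, the measured TCP pose, the force, the opening and the grip force at its end, in the units of the state.
- get_state(): the state, without advancing time (a new reading comes with each control period).
- camera(name): name is "scene" or "top"; returns a dict with "image" (480x640x3 uint8, blue, green, red), "fx", "fy", "cx", "cy" (pixels), "world_from_camera" (4x4, takes a point from camera to world coordinates). Camera axes: x right, y down, z forward; pixel columns grow to the right and rows downward; lengths in mm; the calibration is good to about 2 mm. A picture is of the moment at which its call begins. There is no depth.
- sign_off(): hands the job in; it is judged then, once.
The state is a dict: "time_s": time; "q": joint angles; "dq": joint speeds; "joint_efforts": joint torques, N m; "tool_pos": TCP position; "eef_rot": TCP orientation; "wrist_force": force on the tool from outside, world axes, zero at the start; "torque": the same for the moment, N m; "finger_gap": opening from 0.0 (shut) to 1.0 (fully open); "grasp_force": force on a finger pad.
Only numpy, scipy, OpenCV 4.12 (cv2) and the standard library are available. Lean on these libraries where they do the work, as an engineer would, in place of code of your own. Each camera call takes 0.05 s, during which the arm holds its last target. There are 200 camera calls.

### The job

Two flat-sided spice tins are lying on the steel counter. Stand each one upright, cap up, in the slot of the wire rack that matches its thickness (thick tin in the wide rack, thin tin in the narrow rack), resting on the rack's floor and not sticking out past the ends of the wire hoops, and leave them there. Do not shift or knock over anything else on the counter.

Things in the scene. Friction and masses are not known exactly. Their poses are not given: they have to be found in the camera images.
- thick_tin: Thick spice tin: white box 125 mm long (x), 58 wide (y), 44 thick (z), dark end bands, and on the +x end a black round cap (30 mm diameter, 14 mm high). About 0.26 kg. Starts lying on a broad face, cap pointing to one side; stands steadily on its foot. Origin: middle of the broad face it lies on at the start; x runs from foot to cap, z out of the upper broad face.
- thick_tin_foot (a point): Centre of the thick tin's foot (the flat end without cap); axes as the tin's.
- thin_tin: The thin spice tin: as the other but 95 mm long (x), 46 mm wide (y), 32 mm thick (z), cap 22 mm diameter and 12 mm high on the +x end. About 0.15 kg. Origin: middle of the broad face it lies on at the start; x from foot to cap, z out of the upper broad face.
- thin_tin_foot (a point): Centre of the thin tin's foot; axes as the tin's.
- wide_rack: Wire rack fixed to the counter, slot for the thick tin: black base 110 x 150 x 10 mm (x, y, z), two upright hoops of 6 mm wire, 116 mm long along y, tops 147 mm above the counter, 54 mm clear between them along x. Open at the top and both y ends; too narrow for a slanted gripper. The tin's width goes along the rack's y. Origin: centre of the underside, z up.
- narrow_rack: Wire rack fixed to the counter, for the thin tin: same base plate and wire, hoops 116 mm long along y, tops 117 mm above the counter, 42 mm clear between them along x. Origin: centre of the underside, z up.
- wide_rack_floor (a point): Centre of the wide rack's slot floor, on top of its base plate, 10 mm above the counter.
- narrow_rack_floor (a point): Centre of the narrow rack's slot floor, 10 mm above the counter.
- oil_bottle: Amber bottle, 62 mm diameter, 200 mm tall, loose; leave alone. Origin: centre of its underside.
- jar: Glass jar, 72 mm diameter, 100 mm tall, loose; leave alone. Origin: centre of its underside.
- beaker: Metal beaker, 76 mm diameter at the rim, 100 mm tall, loose; leave alone. Origin: centre of its underside.
- can: Food can, 74 mm diameter, 110 mm tall, loose; leave alone. Origin: centre of its underside.
- bowl: Metal bowl, 170 mm diameter, 60 mm high, loose; leave alone. Origin: centre of its underside.
- spatula: Wooden-handled spatula lying flat on the counter near the back, roughly across it, loose; leave alone. Origin: on its underside, its length along x.
- salt_pot: Small white pot with a metal lid, 54 mm diameter, 75 mm tall, loose, between the tins; leave alone. Origin: centre of its underside.
There are look-alikes about, which are no part of the job. What is shaped like the thin_tin but red is not meant.

How it is judged (in metres and radians):
At the end, for the whole second after the job is handed in: Each tin stands in its own rack, released and at rest: cap up within 0.12 rad of upright, its foot's centre within 13 mm of the slot's middle across the slot (x) and along it (y) 28 mm for the thick tin and 34 mm for the thin one, its foot on the rack's floor (within 6 mm) (angle between each of thick_tin, thin_tin's own x axis and vertical below 0.12 rad and x of thick_tin_foot in the frame of wide_rack between -0.013 and 0.013 m and y of thick_tin_foot in the frame of wide_rack between -0.028 and 0.028 m and z of thick_tin_foot in the frame of wide_rack between 0.004 and 0.016 m and linear speed of each of thick_tin, thin_tin below 0.02 m/s and contact force between the fingers and thick_tin below 0.1 N and x of thin_tin_foot in the frame of narrow_rack between -0.013 and 0.013 m and y of thin_tin_foot in the frame of narrow_rack between -0.034 and 0.034 m and z of thin_tin_foot in the frame of narrow_rack between 0.004 and 0.016 m and contact force between the fingers and thin_tin below 0.1 N); the robot touches nothing.
It fails at once if one of the other things on the counter is shifted more than 30 mm (distance of any of oil_bottle, jar, beaker, can, bowl, spatula, salt_pot from where it was at the start of the episode above 0.03 m).
It fails at once if one of the other things on the counter is knocked over (angle between any of oil_bottle, jar, beaker, can, bowl, salt_pot's own z axis and vertical above 0.5 rad).
It also fails if it takes over 72 s, if anything falls off the work surface, if the arm or the gripper's body presses on something with over 40 N, if the wrist force passes 120 N, or if a joint passes its speed limit or range.

## Working session

There is one attempt and no reset: what is moved stays moved. The work goes in short steps, Python scripts to look and compute and a tool call to move; the robot and the scene stay as the last step left them, time stands still between calls to the robot, and variables do not carry over. Pictures are saved under pics/ and viewed, at most 10 in all, crops included, and the job is handed in when it is done.

Besides the shell and the picture viewer there is one more tool, called after ">>>" as name(argument=value, ...), one argument or row to a line, values as JSON. drive_tool: Moves the arm, as the interface text tells. Its arguments: {"type":"object","properties":{"plan":{"type":"array"}},"required":["plan"]}

```bash
mkdir -p pics
python3 - <<'E'
from rig import *
import cv2,numpy as np
np.set_printoptions(precision=4,suppress=True)
print(get_state(),nose_length)
for n in("scene","top"):
    c=camera(n);cv2.imwrite(f"pics/{n}0.png",c["image"]);print(n,c["fx"],c["fy"],c["cx"],c["cy"]);print(c["world_from_camera"])
E
```

```text
{'time_s': 0.0, 'q': array([ 0.996 ,  0.2872,  1.5782, -0.    ,  1.2786, -0.15  ]), 'dq': array([-0.    , -0.0004, -0.0015, -0.0007, -0.0016, -0.0006]), 'joint_efforts': array([ -0.0005, -40.5969, -29.2635,  -0.0001,   0.0058,   0.    ]), 'tool_pos': array([277.8225, 614.4873, 248.9234]), 'eef_rot': array([ 0.2108,  0.9775, -0.0011, -0.0004]), 'wrist_force': array([-0.5766,  0.2112,  0.9315]), 'torque': array([-0.0106,  0.0136, -0.0152]), 'grasp_force': 0.0, 'finger_gap': 1.0000980565153108} 19.0
scene 558.3900810955796 558.3900810955796 311.71128966130044 240.09975840615468
[[   0.806     0.4693   -0.3608 1067.8395]
 [   0.5919   -0.6338    0.4979 -742.4388]
 [   0.005    -0.6148   -0.7886 1238.5566]
 [   0.        0.        0.        1.    ]]
top 518.9360174035835 518.9360174035835 321.0945840000747 240.65547134072645
[[  -0.0243   -0.9909    0.1321  336.9947]
 [  -0.9996    0.0225   -0.015    -1.3337]
 [   0.0119   -0.1324   -0.9911 1379.8259]
 [   0.        0.        0.        1.    ]]
```

View pics/scene0.png

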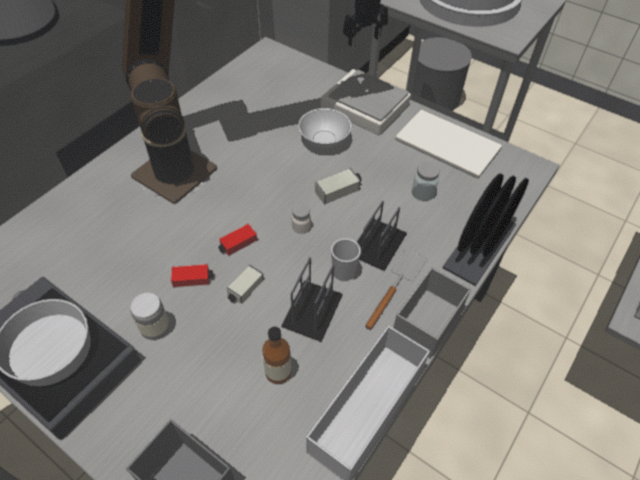

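View pics/top0.png

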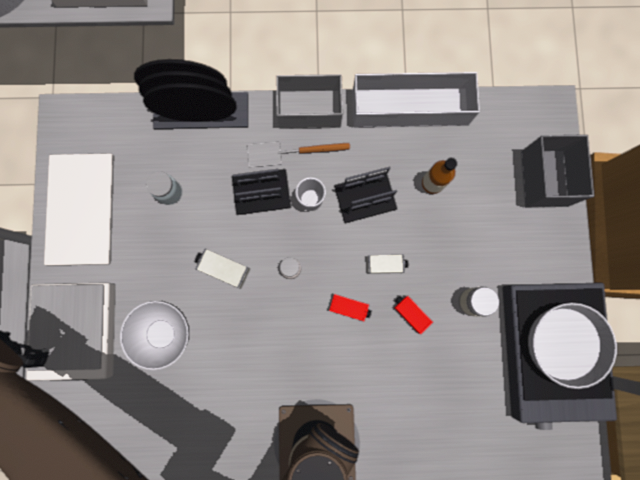

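The overview shows the white tins at top (221,267), cap left, and (386,264), cap right. The racks are at top (260,192) and (365,195), with the beaker between them and the red decoys in front. I'll enlarge both views to measure.

Run:
```python
import cv2
a=cv2.imread("pics/top0.png")[150:300,190:415];cv2.imwrite("pics/topc.png",cv2.resize(a,None,fx=3.5,fy=3.5,interpolation=cv2.INTER_CUBIC))
a=cv2.imread("pics/scene0.png")[160:340,220:420];cv2.imwrite("pics/scenec.png",cv2.resize(a,None,fx=3.3,fy=3.3,interpolation=cv2.INTER_CUBIC))
```

```text
(no output)
```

View pics/topc.png

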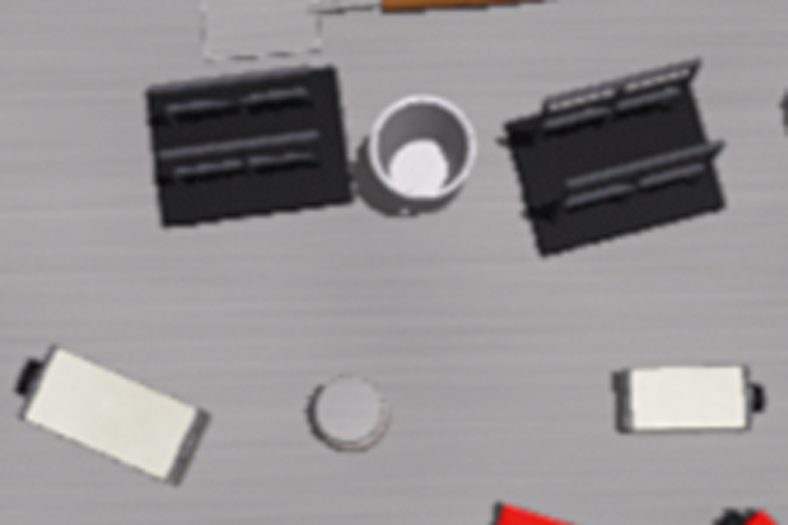

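View pics/scenec.png

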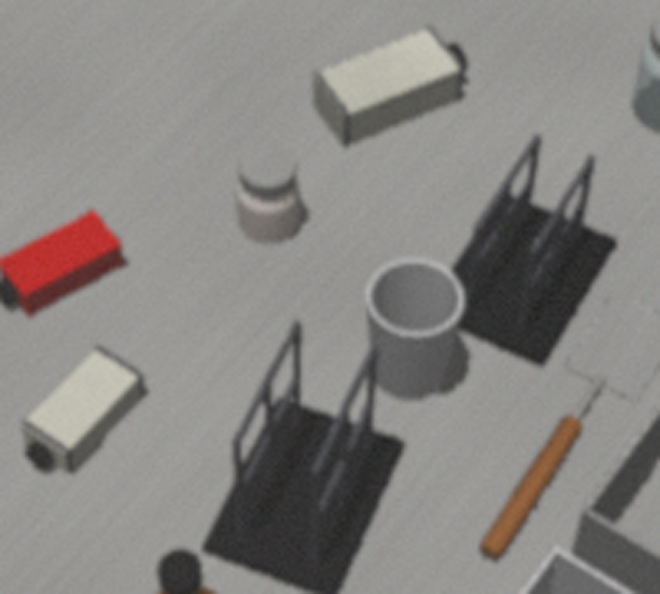

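The wide (taller) rack is the one at top-crop (613,165), and the narrow one is at (250,147). The thick tin's cap points left, towards +y, and the thin tin's cap points right. Next I triangulate the corners and fit the known shapes.

```bash
cat > h.py <<'E'
import numpy as np,cv2,pickle
from scipy.optimize import least_squares
from rig import camera
K={n:camera(n) for n in("top","scene")}
def proj(n,X):
    c=K[n];T=np.linalg.inv(c["world_from_camera"]);p=np.atleast_2d(X)@T[:3,:3].T+T[:3,3]
    return p[:,:2]/p[:,2:]*[c["fx"],c["fy"]]+[c["cx"],c["cy"]]
def T(p): return (np.array(p)+.5)/3.5-.5+[190,150]
def S(p): return (np.array(p)+.5)/3.3-.5+[220,160]
def tri(t,s):
    r=least_squares(lambda X:np.r_[(proj("top",X)-t).ravel(),(proj("scene",X)-s).ravel()],[500,0,30]);return r.x,np.sqrt(2*r.cost)
def R(a): return np.array([[np.cos(a),-np.sin(a)],[np.sin(a),np.cos(a)]])
def fit(model,tp,sp,p0,loss="soft_l1"):
    # model(x,y,yaw)->dict of points
    def f(p):
        m=model(*p);return np.concatenate([(proj("top",m[k])-v).ravel() for k,v in tp.items()]+[(proj("scene",m[k])-v).ravel() for k,v in sp.items()])
    r=least_squares(f,p0,loss=loss,x_scale=[10,10,.1]);return r.x,f(r.x).reshape(-1,2)
def box(pts):
    return lambda x,y,a:{k:np.r_[R(a)@v[:2]+[x,y],v[2]] for k,v in pts.items()}
def tin(L,W,H): return box({"cf":(L/2,-W/2,H),"cn":(L/2,W/2,H),"ff":(-L/2,-W/2,H),"fn":(-L/2,W/2,H)})
def rack(hx,H):
    d={k:np.array([i*55,j*75,10.]) for k,i,j in(("b1",1,1),("b2",1,-1),("b3",-1,-1),("b4",-1,1))}
    d|={k:np.array([i*hx,j*57,H-3.]) for k,i,j in(("h1",1,1),("h2",1,-1),("h3",-1,-1),("h4",-1,1))}
    return box(d)
E
cat > m.py <<'E'
from h import *
np.set_printoptions(precision=1,suppress=True)
D={}
D["thick"]=(tin(125,58,44),dict(cf=(57,346),cn=(22,416),fn=(178,486),ff=(210,412)),dict(cn=(433,28),cf=(466,75),fn=(315,73),ff=(348,115)),[480,250,1.15])
# thin: cap to -y => its +y side is far (+x)
D["thin"]=(tin(95,46,32),dict(cn=(748,366),cf=(750,430),fn=(615,370),ff=(620,432)),dict(ff=(100,348),fn=(141,382),cf=(27,412),cn=(72,446)),[480,-100,-1.57])
D["wide"]=(rack(30,147),dict(b1=(506,122),b3=(723,207),b4=(543,255),h1=(545,103),h2=(700,62),h4=(565,183),h3=(722,143)),dict(b4=(290,402),b1=(403,442),b2=(335,594),b3=(205,548),h4=(297,325),h3=(238,440),h1=(375,352),h2=(315,470)),[620,-80,.26])
D["narrow"]=(rack(24,117),dict(b1=(148,90),b2=(336,67),b3=(352,202),b4=(163,227),h4=(160,155),h3=(318,133)),dict(b1=(615,240),b2=(545,362),h4=(537,140),h3=(478,230),h1=(590,158),h2=(535,245)),[620,150,.1])
for n,(m,t,s,p0) in D.items():
    t={k:T(v) for k,v in t.items()};s={k:S(v) for k,v in s.items()}
    for k in t:
        if k in s: x,e=tri(t[k],s[k]);print(n,k,x,e)
    p,r=fit(m,t,s,p0);print(n,"POSE",p,np.degrees(p[2]));print(r.round(1).tolist())
E
python3 m.py
```

```text
thick cf [503.8 279.9  33. ] 0.8846428984008019
thick cn [451.4 303.3  42.6] 0.932329907384863
thick fn [398.3 189.7  45.2] 1.794010228582381
thick ff [451.8 165.9  45.5] 1.6880097655361899
thick POSE [451.1 233.7   1.1] 64.41166781406424
[[-0.4, -1.1], [-0.2, -0.7], [-0.8, -0.7], [-0.3, -0.1], [-0.7, 0.0], [-0.7, -1.9], [-1.4, 0.4], [-1.9, 0.6]]
thin cn [ 477.4 -233.2   37.2] 1.5037235589600941
thin cf [ 429.8 -231.7   39.8] 1.7759472031250756
thin fn [ 474.9 -140.4   13.8] 1.6272195912983443
thin ff [ 429.2 -140.    21.6] 0.2911793878799363
thin POSE [ 452.5 -186.3   -1.6] -89.82678351274046
[[-0.9, 0.1], [-0.6, -0.6], [0.9, -0.1], [0.1, -0.2], [0.2, -2.5], [1.2, -4.4], [-1.5, 2.3], [-1.5, 1.0]]
wide b1 [672.3 -61.3   8.3] 0.00880995606479211
wide b3 [ 603.1 -226.8    3.5] 0.33616558904305816
wide b4 [572.2 -83.8   1.5] 2.585041323770871
wide h1 [653.8 -82.8 139.6] 0.4446770362376628
wide h2 [ 679.6 -192.2  144.3] 0.31853066640195304
wide h4 [595.  -96.1 140.2] 0.5573074436562715
wide h3 [ 621.5 -204.8  144.5] 0.5498994902649297
wide POSE [ 637.8 -144.4    0.2] 13.575069834799471
[[-1.0, -0.6], [1.5, -0.2], [-0.8, 0.2], [-0.4, -0.6], [0.1, -0.4], [0.4, -0.1], [0.5, -0.5], [-3.6, -2.4], [1.1, -0.8], [-0.1, 0.9], [-1.6, -0.5], [0.5, -0.9], [-0.8, 0.9], [-0.1, -1.3], [-0.1, 0.5]]
narrow b1 [703.2 214.7   9.1] 0.02526674745343261
narrow b2 [720.4  70.5   6.8] 0.8523017674130655
narrow h4 [628.3 190.1 109.6] 0.28627889694286407
narrow h3 [641.9  77.8 113.1] 0.28480281417552017
narrow POSE [658.1 136.5   0.1] 6.8668878055653835
[[-1.1, -0.2], [0.2, -1.2], [1.2, -0.3], [-0.4, 0.3], [-0.2, 0.1], [0.2, 0.1], [0.7, -0.8], [-0.4, 0.2], [0.1, -1.3], [-0.6, -0.1], [0.3, -0.2], [-1.1, 2.5]]
```

The heights agree with the text: thick tin about 44, thin about 30, hoops about 144 and 112. I'll overlay the models to check and sharpen the fit.

```bash
cat >> m.py <<'E'
P=dict(thick=(451.1,233.7,np.radians(64.4)),thin=(452.5,-186.3,np.radians(-89.8)),wide=(637.8,-144.4,np.radians(13.6)),narrow=(658.1,136.5,np.radians(6.9)))
def crop(v,r,s):
    im=cv2.resize(cv2.imread(f"pics/{v}0.png")[r[1]:r[3],r[0]:r[2]],None,fx=s,fy=s,interpolation=cv2.INTER_CUBIC)
    for n,(x,y,a) in P.items():
        if n[:2]=="th":
            L,W,H=dict(thick=(125,58,44),thin=(95,46,32))[n]
            ls=[[(i*L/2,j*W/2,z) for i,j in((1,1),(1,-1),(-1,-1),(-1,1))] for z in(0,H)]
        else:
            h,H=dict(wide=(30,144),narrow=(24,114))[n]
            ls=[[(55,75,10),(55,-75,10),(-55,-75,10),(-55,75,10)],[(h,58,H),(h,-58,H)],[(-h,58,H),(-h,-58,H)]]
        for l in ls:
            w=np.array([np.r_[R(a)@np.array(q[:2])+[x,y],q[2]] for q in l])
            q=((proj(v,w)-r[:2]+.5)*s-.5)
            cv2.polylines(im,[np.int32(q.round())],True,(0,255,0) if l is ls[0] else (0,255,255),1)
    return im
a=crop("top",(240-50,175,415,300),3.5)
b=crop("scene",(222,240,280,320),4);c=crop("scene",(305,160,365,210),4);d=crop("scene",(280,250,350,345),3);e=crop("scene",(350,195,410,275),3)
o=np.zeros((438+162,800,3),np.uint8)
s1=crop("scene",(222,195,422,345),2.9)[:,:]
cv2.imwrite("pics/ov_top.png",a);
t=np.zeros((600,800,3),np.uint8);t[:480,:232]=cv2.resize(b,(232,320))[:320] if 0 else np.vstack([b,np.zeros((160,232,3),np.uint8)]);t[320:520,:240]=c;t[:285,250:460]=d;t[:240,480:660]=e
cv2.imwrite("pics/ov_sc.png",t)
E
python3 m.py >/dev/null
```

```text
(no output)
```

View pics/ov_top.png

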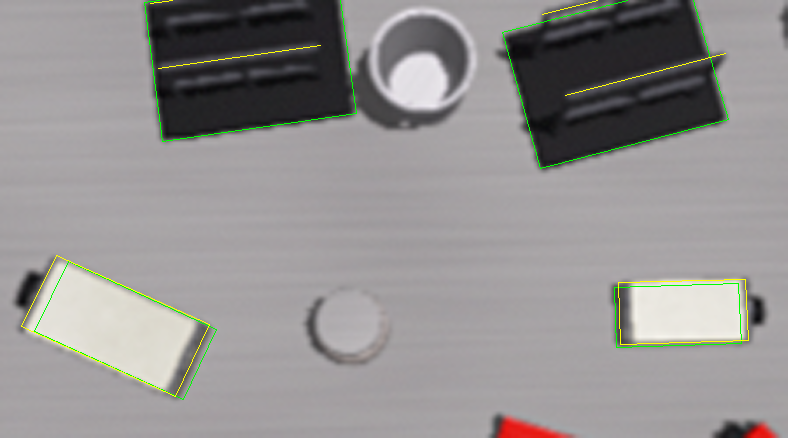

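View pics/ov_sc.png

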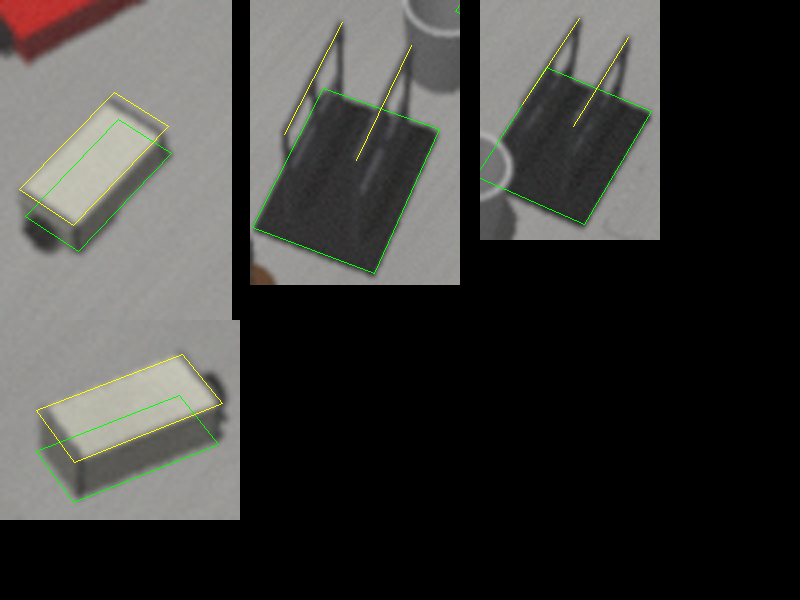

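The overlays fit to about 2 mm in both views. Thick tin is at (451,234), yaw 64°; thin tin at (452,-186), yaw -90°. Wide rack is at (638,-144), yaw 13.6°; narrow rack at (658,136.5), yaw 6.9°. Next, a helper for move numbers.

```bash
cat > pl.py <<'E'
import numpy as np
from scipy.spatial.transform import Rotation as Ro
from rig import get_state
np.set_printoptions(precision=2,suppress=True)
def pose(yaw,lean,close):
    """tool z leans `lean` deg from straight down towards horizontal yaw; closing yaw `close` (horizontal, perpendicular)"""
    a,l,c=np.radians([yaw,lean,close]);z=np.array([np.sin(l)*np.cos(a),np.sin(l)*np.sin(a),-np.cos(l)]);y=np.array([np.cos(c),np.sin(c),0])
    return Ro.from_matrix(np.c_[np.cross(y,z),y,z])
def to(p,Rt=None):
    s=get_state();R0=Ro.from_quat(s["eef_rot"]);Rt=Rt or R0
    print("t",s["time_s"],"pos",s["tool_pos"],"q",s["q"],"F",s["wrist_force"],"gap",s["finger_gap"]*85.4,"g",s["grasp_force"])
    print(" turn",np.degrees((R0.inv()*Rt).as_rotvec())/6,"then shift",Rt.inv().apply(np.array(p)-s["tool_pos"])/25," shift now-frame",R0.inv().apply(np.array(p)-s["tool_pos"])/25)
def rack_xy(p,r): 
    x,y,a=r;return Ro.from_euler("z",-a,degrees=True).apply(np.r_[p[0]-x,p[1]-y,0])
E
python3 - <<'E'
from pl import *
Rt=pose(64.4+180,36,-25.6);z=Rt.apply([0,0,1]);p=np.array([455,243,27.])
to(p-100*z,pose(64.4,0,-25.6)); to(p-100*z,Rt)
print((pose(64.4,0,-25.6).inv()*Rt).as_rotvec(degrees=True)/6)
E
```

```text
t 0.3 pos [278.05 614.83 249.81] q [ 1.    0.29  1.58 -0.    1.28 -0.15] F [ 0.45 -0.42  0.36] gap 85.35086780740043 g 0.0
 turn [-0.01  0.01 15.21] then shift [-8.   12.81  5.68]  shift now-frame [-12.63  -8.28   5.68]
t 0.3 pos [278.05 614.83 249.81] q [ 1.    0.29  1.58 -0.    1.28 -0.15] F [ 0.45 -0.42  0.36] gap 85.35086780740043 g 0.0
 turn [ 4.76 -4.65 14.66] then shift [-3.14 12.81  9.3 ]  shift now-frame [-12.63  -8.28   5.68]
[-0. -6.  0.]
```

>>> drive_tool(
  plan=[
    [0, 0, 0.95, 0, 0, 0, 85],
    [0, 0, 0.95, 0, 0, 0, 85],
    [0, 0, 0.95, 0, 0, 0, 85],
    [0, 0, 0.95, 0, 0, 0, 85],
    [0, 0, 0.95, 0, 0, 0, 85],
    [0, 0, 0.95, 0, 0, 0, 85],
    [0, 0, 0.95, 0, 0, 0, 85],
    [0, 0, 0.95, 0, 0, 0, 85],
  ],
)

```text
time_s: 1.1
tool_pos: [278.1, 615.0, 250.2]
eef_rot: [0.575, 0.818, -0.0, -0.0]
wrist_force: [-0.5, -0.2, 0.4]
finger_gap: 0.993
grasp_force: 0.0
```

>>> drive_tool(
  plan=[
    [0, 0, 0.95, 0, 0, 0, 85],
    [0, 0, 0.95, 0, 0, 0, 85],
    [0, 0, 0.95, 0, 0, 0, 85],
    [0, 0, 0.95, 0, 0, 0, 85],
    [0, 0, 0.95, 0, 0, 0, 85],
    [0, 0, 0.95, 0, 0, 0, 85],
    [0, 0, 0.95, 0, 0, 0, 85],
    [0, 0, 0.95, 0, 0, 0, 85],
  ],
)

```text
time_s: 1.9
tool_pos: [278.1, 615.0, 250.2]
eef_rot: [0.847, 0.532, -0.0, 0.0]
wrist_force: [0.1, 0.3, 0.2]
finger_gap: 0.998
grasp_force: 0.0
```

>>> drive_tool(
  plan=[
    [0, -0.75, 0, 0, 0.8, 0, 85],
    [0, -0.75, 0, 0, 0.8, 0, 85],
    [0, -0.75, 0, 0, 0.8, 0, 85],
    [0, -0.75, 0, 0, 0.8, 0, 85],
    [0, -0.75, 0, 0, 0.8, 0, 85],
    [0, -0.75, 0, 0, 0.8, 0, 85],
    [0, -0.75, 0, 0, 0.8, 0, 85],
    [0, -0.75, 0, 0, 0.8, 0, 85],
  ],
)

```text
time_s: 2.7
tool_pos: [423.3, 545.8, 250.3]
eef_rot: [0.804, 0.507, -0.263, 0.165]
wrist_force: [-0.2, 0.4, -0.0]
finger_gap: 0.997
grasp_force: 0.0
```

>>> drive_tool(
  plan=[
    [0, 0, 0, -0.4, 0.8, 0.7, 85],
    [0, 0, 0, -0.4, 0.8, 0.7, 85],
    [0, 0, 0, -0.4, 0.8, 0.7, 85],
    [0, 0, 0, -0.4, 0.8, 0.7, 85],
    [0, 0, 0, -0.4, 0.8, 0.7, 85],
    [0, 0, 0, -0.4, 0.8, 0.7, 85],
    [0, 0, 0, -0.4, 0.8, 0.7, 85],
    [0, 0, 0, -0.4, 0.8, 0.7, 85],
  ],
)

```text
time_s: 3.5
tool_pos: [503.8, 343.4, 183.6]
eef_rot: [0.804, 0.507, -0.261, 0.165]
wrist_force: [0.3, 0.5, -0.0]
finger_gap: 0.995
grasp_force: 0.0
```

Run:
```python
from pl import *
Rt=pose(64.4+180,36,-25.6);z=Rt.apply([0,0,1]);p=np.array([455,243,27.])
to(p-60*z,Rt);to(p,Rt)
```

```text
t 3.5 pos [503.84 343.38 183.65] q [ 0.55  0.5   1.51 -0.33  1.68  1.05] F [ 0.3   0.47 -0.05] gap 84.96675608595842 g 0.0
 turn [ 0.01 -0.    0.01] then shift [ 0.07 -0.03  5.29]  shift now-frame [ 0.07 -0.03  5.29]
t 3.5 pos [503.84 343.38 183.65] q [ 0.55  0.5   1.51 -0.33  1.68  1.05] F [ 0.3   0.47 -0.05] gap 84.96675608595842 g 0.0
 turn [ 0.01 -0.    0.01] then shift [ 0.07 -0.03  7.69]  shift now-frame [ 0.07 -0.03  7.69]
```

>>> drive_tool(
  plan=[
    [0, 0, 0, 0.07, 0, 1, 85],
    [0, 0, 0, 0, 0, 1, 85],
    [0, 0, 0, 0, 0, 1, 85],
    [0, 0, 0, 0, 0, 1, 85],
    [0, 0, 0, 0, 0, 1, 85],
    [0, 0, 0, 0, 0, 1, 85],
    [0, 0, 0, 0, 0, 1, 85],
    [0, 0, 0, 0, 0, 0.6, 85],
  ],
)

```text
time_s: 4.3
tool_pos: [454.7, 243.8, 27.7]
eef_rot: [0.804, 0.507, -0.263, 0.165]
wrist_force: [0.9, 0.3, -0.6]
finger_gap: 0.996
grasp_force: 0.0
```

>>> drive_tool(
  plan=[
    [0, 0, 0, 0, 0, 0, 40],
    [0, 0, 0, 0, 0, 0, 40],
    [0, 0, 0, 0, 0, 0, 40],
    [0, 0, 0, 0, 0, 0, 40],
    [0, 0, 0, 0, 0, 0, 40],
    [0, 0, 0, 0, 0, 0, 40],
    [0, 0, 0, 0, 0, 0, 40],
    [0, 0, 0, 0, 0, 0, 40],
  ],
)

```text
time_s: 5.1
tool_pos: [456.7, 245.4, 30.1]
eef_rot: [0.805, 0.507, -0.261, 0.165]
wrist_force: [0.9, 2.4, 3.8]
finger_gap: 0.666
grasp_force: 65.1
```

Run:
```python
from pl import *
to([455,243,27])
```

```text
t 5.1 pos [456.66 245.36  30.13] q [ 0.46  0.52  1.8  -0.38  1.35  1.09] F [0.94 2.37 3.77] gap 56.91175355095023 g 65.07728576660156
 turn [0. 0. 0.] then shift [-0.02 -0.02  0.17]  shift now-frame [-0.02 -0.02  0.17]
```

>>> drive_tool(
  plan=[
    [0, 0, 0, -0.588, 0, -0.809, 40],
    [0, 0, 0, -0.588, 0, -0.809, 40],
    [0, 0, 0, -0.588, 0, -0.809, 40],
    [0, 0, 0, -0.588, 0, -0.809, 40],
    [0, 1, 0, 0, 0, 0, 40],
    [0, 1, 0, 0, 0, 0, 40],
    [0, 1, 0, 0, 0, 0, 40],
    [0, 1, 0, 0, 0, 0, 40],
  ],
)

```text
time_s: 5.9
tool_pos: [455.2, 244.7, 128.6]
eef_rot: [0.841, 0.53, -0.087, 0.055]
wrist_force: [-0.0, -0.8, -2.2]
finger_gap: 0.669
grasp_force: 64.5
```

>>> drive_tool(
  plan=[
    [0, 1, 0, 0, 0, 0, 40],
    [0, 1, 0, 0, 0, 0, 40],
    [0, 1, 0, 0, 0, 0, 40],
    [0, 1, 0, 0, 0, 0, 40],
    [0, 1, 0, 0, 0, 0, 40],
    [0, 1, 0, 0, 0, 0, 40],
    [0, 1, 0, 0, 0, 0, 40],
    [0, 1, 0, 0, 0, 0, 40],
  ],
)

```text
time_s: 6.7
tool_pos: [454.9, 244.6, 128.5]
eef_rot: [0.804, 0.507, 0.262, -0.166]
wrist_force: [0.1, 0.8, -1.3]
finger_gap: 0.67
grasp_force: 64.5
```

>>> drive_tool(
  plan=[
    [0, 1, 0, 0, 0, 0, 40],
    [0, 1, 0, 0, 0, 0, 40],
    [0, 1, 0, 0, 0, 0, 40],
    [0, 0, 0, 0, 0, 0, 40],
    [0, 0, 0, 0, 0, 0, 40],
    [0, 0, 0, 0, 0, 0, 40],
    [0, 0, 0, 0, 0, 0, 40],
    [0, 0, 0, 0, 0, 0, 40],
  ],
)

```text
time_s: 7.5
tool_pos: [456.3, 245.3, 130.0]
eef_rot: [0.753, 0.476, 0.384, -0.242]
wrist_force: [0.5, 0.1, -0.9]
finger_gap: 0.671
grasp_force: 64.6
```

Run:
```python
from pl import *
to([456,244,80],pose(64.4,54,-25.6))
```

```text
t 7.5 pos [456.3  245.26 130.  ] q [-0.06 -0.05  2.4   1.3   0.89 -0.56] F [ 0.5   0.12 -0.94] gap 57.289801290489386 g 64.57273006439209
 turn [-0.01  0.    0.02] then shift [-1.65  0.01  1.13]  shift now-frame [-1.65  0.01  1.13]
```

>>> drive_tool(
  plan=[
    [0, 0, 0, 0.25, 0.9, 0.35, 40],
    [0, 0, 0, 0.25, 0.9, 0.35, 40],
    [0, 0, 0, -0.405, 0, 0.294, 40],
    [0, 0, 0, -0.405, 0, 0.294, 40],
    [0, 0, 0, -0.405, 0, 0.294, 40],
    [0, 0, 0, -0.405, 0, 0.294, 40],
    [0, 0, 0, 0, 0, 0, 40],
    [0, 0, 0, 0, 0, 0, 40],
  ],
)

```text
time_s: 8.3
tool_pos: [505.9, 245.1, 79.4]
eef_rot: [0.754, 0.475, 0.384, -0.242]
wrist_force: [0.2, 0.3, -1.8]
finger_gap: 0.672
grasp_force: 64.6
```

>>> drive_tool(
  plan=[
    [0, 0, 0, -0.032, 0, 0.024, 40],
    [0, 0, 0, -0.032, 0, 0.024, 40],
    [0, 0, 0, -0.032, 0, 0.024, 40],
    [0, 0, 0, -0.032, 0, 0.024, 40],
    [0, 0, 0, 0, 0, 0, 40],
    [0, 0, 0, 0, 0, 0, 40],
    [0, 0, 0, 0, 0, 0, 40],
    [0, 0, 0, 0, 0, 0, 40],
  ],
)

```text
time_s: 9.1
tool_pos: [505.9, 244.9, 75.2]
eef_rot: [0.754, 0.475, 0.384, -0.242]
wrist_force: [-0.4, -0.1, -2.1]
finger_gap: 0.676
grasp_force: 64.6
```

Run:
```python
from pl import *
import cv2
from rig import camera
to([506,244,74],pose(64.4,54,-25.6))
a=camera("scene")["image"][70:270,200:440]
b=camera("top")["image"][140:340,120:320]
cv2.imwrite("pics/s2.png",np.hstack([cv2.resize(a,None,fx=1.8,fy=1.8),cv2.resize(b,None,fx=1.8,fy=1.8)]))
```

```text
t 9.1 pos [505.91 244.93  75.18] q [-0.06  0.19  2.29  1.41  0.86 -0.72] F [-0.44 -0.06 -2.08] gap 57.68874078663794 g 64.6174693107605
 turn [-0.01 -0.    0.01] then shift [-0.06  0.02  0.  ]  shift now-frame [-0.06  0.02  0.  ]
```

View pics/s2.png

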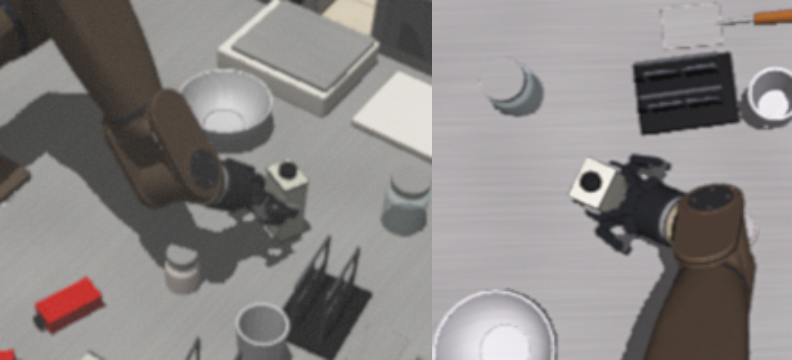

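The picture shows the tin held upright, cap up, over open counter, with no contact yet. I keep lowering it gently.

>>> drive_tool(
  plan=[
    [0, 0, 0, -0.032, 0, 0.024, 40],
    [0, 0, 0, -0.032, 0, 0.024, 40],
    [0, 0, 0, -0.032, 0, 0.024, 40],
    [0, 0, 0, 0, 0, 0, 40],
    [0, 0, 0, 0, 0, 0, 40],
    [0, 0, 0, 0, 0, 0, 40],
    [0, 0, 0, 0, 0, 0, 40],
    [0, 0, 0, 0, 0, 0, 40],
  ],
)

```text
time_s: 10.0
tool_pos: [507.1, 245.7, 74.8]
eef_rot: [0.752, 0.475, 0.386, -0.243]
wrist_force: [-3.0, -0.6, 8.9]
finger_gap: 0.664
grasp_force: 65.6
```

>>> drive_tool(
  plan=[
    [0, 0, 0, 0, 0, 0, 85],
    [0, 0, 0, 0, 0, 0, 85],
    [0, 0, 0, 0, 0, 0, 85],
    [0, 0, 0, 0, 0, 0, 85],
    [0, 0, 0, 0, 0, 0, 85],
    [0, 0, 0, 0, 0, -0.3, 85],
    [0, 0, 0, 0, 0, -0.7, 85],
    [0, 0, 0, 0, 0, -1, 85],
  ],
)

```text
time_s: 10.8
tool_pos: [487.6, 208.3, 101.4]
eef_rot: [0.754, 0.475, 0.383, -0.243]
wrist_force: [0.5, 0.2, 0.8]
finger_gap: 0.998
grasp_force: 0.0
```

>>> drive_tool(
  plan=[
    [0, 0, 0, 0, 0, -1, 85],
    [0, 0, 0, 0, 0, -1, 85],
    [0, 0, 0, 0.5, 0, -1, 85],
    [0, 0, 0, 0.8, 0, -0.6, 85],
    [0, 0, 0, 0.8, 0, -0.6, 85],
    [0, 0, 0, 0.8, 0, -0.6, 85],
    [0, -1, 0, 0, 0, 0, 85],
    [0, -1, 0, 0, 0, 0, 85],
  ],
)

```text
time_s: 11.6
tool_pos: [464.9, 158.3, 231.6]
eef_rot: [0.791, 0.498, 0.302, -0.189]
wrist_force: [0.3, 0.8, -0.2]
finger_gap: 1.001
grasp_force: 0.0
```

>>> drive_tool(
  plan=[
    [0, -1, 0, 0, 0, 0, 85],
    [0, -1, 0, 0, 0, 0, 85],
    [0, -1, 0, 0, 0, 0, 85],
    [0, -1, 0, 0, 0, 0, 85],
    [0, -1, 0, 0, 0, 0, 85],
    [0, -1, 0, 0, 0, 0, 85],
    [0, -1, 0, 0, 0, 0, 85],
    [0, 0, 0, 0, 0, 0, 85],
  ],
)

```text
time_s: 12.4
tool_pos: [465.3, 160.2, 231.0]
eef_rot: [0.845, 0.534, -0.0, 0.0]
wrist_force: [-0.4, 0.8, 0.2]
finger_gap: 0.992
grasp_force: 0.0
```

```bash
cat > look.py <<'E'
# refine the standing tin's (x,y) from its black cap's top centre in both views
from h import *
import sys
def cap(n,guess,rad=14):
    g=proj(n,guess)[0];im=K[n]["image"].astype(int).max(2);u,v=np.int32(g.round());w=im[v-rad:v+rad+1,u-rad:u+rad+1]
    m=(w<45).astype(np.uint8);k,l,st,c=cv2.connectedComponentsWithStats(m)
    i=1+np.argmin([np.hypot(*(c[j]-rad))-.05*st[j,4] for j in range(1,k)]);return c[i]+[u-rad,v-rad],st[i,4],g
E
python3 - <<'E'
from pl import *
to([506,245,190],pose(64.4,0,-25.6))
from look import *
G=np.array([506,245,132.])
a=cap("top",G);b=cap("scene",G);print(a,b);print(tri(a[0],b[0]))
E
```

```text
t 12.4 pos [465.26 160.25 231.02] q [ 0.13 -0.11  2.04 -0.    1.21  0.57] F [-0.36  0.75  0.2 ] gap 84.7387744842622 g 0.0
 turn [0.   0.   0.03] then shift [3.76 0.   1.64]  shift now-frame [3.76 0.02 1.64]Traceback (most recent call last):
  File "<stdin>", line 5, in <module>
  File "look.py", line 7, in cap
    i=1+np.argmin([np.hypot(*(c[j]-rad))-.05*st[j,4] for j in range(1,k)]);return c[i]+[u-rad,v-rad],st[i,4],g
        ~~~~~~~~~^^^^^^^^^^^^^^^^^^^^^^^^^^^^^^^^^^^^^^^^^^^^^^^^^^^^^^^^^
    return _wrapfunc(a, 'argmin', axis=axis, out=out, **kwds)
    return _wrapit(obj, method, *args, **kwds)
    result = getattr(arr, method)(*args, **kwds)
ValueError: attempt to get argmin of an empty sequence
```

```bash
sed -i 's/w<45/w<75/' look.py
python3 - <<'E'
from look import *
G=np.array([506,245,135.])
for n in("top","scene"):
    try: print(n,cap(n,G))
    except Exception as e: print(n,"none",proj(n,G))
    u,v=np.int32(proj(n,G)[0]);print(K[n]["image"].max(2)[v-12:v+13:2,u-12:u+13:2])
try: print(tri(cap("top",G)[0],cap("scene",G)[0]))
except Exception as e: print(e)
E
```

```text
top (array([197.80645161, 251.09677419]), np.int32(31), array([211.21760564, 241.85012588]))
[[ 92  93  93  93  95  96  96  96  99  98  98  99  99]
 [ 98  97  98  98  98  98  99 100 101  99 102 101 102]
 [101 100 100 100 102 101 103 102 103 103 103 105 105]
 [104 103 103 103 105 104 105 106 107 106 107 108 109]
 [106 106 109 107 108 109 110 111 110 113 114 113 115]
 [110 110 111 112 113 113 114 115 115 116 117 117 117]
 [115 114 115 115 117 116 116 116 116 115 115 115 116]
 [115 116 116 116 113 115 113 113 112 111 110 110 109]
 [108 111 109 110 108 107 108 108 106 106 104 105 104]
 [ 99 107 104 105 105 103 103 103 102 102 102 100  99]
 [ 91 103 102 101 100 100  98  98  98  98  98  97  97]
 [ 77  99  98  97  97  97  96  96  96  95  92  94  93]
 [ 69  96  95  95  94  93  92  92  91  90  88  87  87]]
scene (array([359.43421053, 164.26315789]), np.int32(76), array([356.71039917, 164.79046651]))
[[ 53  54 135 151 152 154 153 153 155 152 154 153 155]
 [ 56  82 143 154 156 152 155 155 153 155 154 153 155]
 [128 148 153 152 154 153 153 151 154 157 155 152 153]
 [155 156 155 156 152 153 152 143 135 138 152 156 154]
 [153 154 153 151 149 130 109  75  62  74 132 155 154]
 [157 155 139 119 109  92  45  42  41  48  77 146 152]
 [152 153 113  86  96  92  47  42  48  46  60 154 148]
 [155 157 117  78  97  91  43  39  49  43  55 179 167]
 [157 156 115  84  73  91  66  54  50  49 141 196 194]
 [156 152 113  87  80  83  98 138 160 156 198 200 197]
 [156 150 107  89  90  78 121 199 203 200 191 171 136]
 [155 154 102  83  85  85  87 180 180 160 107  85  88]
 [117 146  99  85  87  88  84  97  91  77  89  90  92]]
(array([489.75522448, 286.80318042,  94.41475817]), np.float64(0.5571649288127783))
```

The scene view's cap at about (360.5,164.5) agrees with the expected standing centre of (510.5,253), since the grasp was 8 mm above mid-thickness.

Run:
```python
from pl import *
to([510.5,253,100],pose(64.4,0,-25.6))
```

```text
t 12.6 pos [464.48 158.8  230.41] q [ 0.12 -0.11  2.04  0.    1.21  0.57] F [-0.03 -0.65 -0.22] gap 84.93145660689703 g 0.0
 turn [-0.01 -0.01  0.  ] then shift [4.19 0.03 5.22]  shift now-frame [4.19 0.04 5.22]
```

>>> drive_tool(
  plan=[
    [0, 0, 0, 0.9, 0, 0, 85],
    [0, 0, 0, 0.9, 0, 0, 85],
    [0, 0, 0, 0.9, 0, 0, 85],
    [0, 0, 0, 0.9, 0, 0, 85],
    [0, 0, 0, 0.57, 0.03, 0, 85],
    [0, 0, 0, 0, 0, 0.6, 85],
    [0, 0, 0, 0, 0, 0.6, 85],
    [0, 0, 0, 0, 0, 0.6, 85],
  ],
)

```text
time_s: 13.4
tool_pos: [509.6, 252.0, 183.4]
eef_rot: [0.846, 0.533, -0.001, -0.0]
wrist_force: [0.6, -0.4, -0.5]
finger_gap: 0.995
grasp_force: 0.0
```

>>> drive_tool(
  plan=[
    [0, 0, 0, 0, 0, 0.6, 85],
    [0, 0, 0, 0, 0, 0.6, 85],
    [0, 0, 0, 0, 0, 0.6, 85],
    [0, 0, 0, 0, 0, 0.6, 85],
    [0, 0, 0, 0, 0, 0.6, 85],
    [0, 0, 0, 0, 0, 0.4, 85],
    [0, 0, 0, 0, 0, 0, 85],
    [0, 0, 0, 0, 0, 0, 85],
  ],
)

```text
time_s: 14.2
tool_pos: [510.8, 253.2, 100.7]
eef_rot: [0.846, 0.533, 0.0, 0.0]
wrist_force: [-0.2, 0.7, 0.4]
finger_gap: 0.993
grasp_force: 0.0
```

>>> drive_tool(
  plan=[
    [0, 0, 0, 0, 0, 0, 40],
    [0, 0, 0, 0, 0, 0, 40],
    [0, 0, 0, 0, 0, 0, 40],
    [0, 0, 0, 0, 0, 0, 40],
    [0, 0, 0, 0, 0, 0, 40],
    [0, 0, 0, 0, 0, 0, 40],
    [0, 0, 0, 0, 0, 0, 40],
    [0, 0, 0, 0, 0, 0, 40],
  ],
)

```text
time_s: 15.0
tool_pos: [511.3, 253.4, 101.9]
eef_rot: [0.846, 0.533, 0.001, 0.0]
wrist_force: [-1.0, 0.9, 5.8]
finger_gap: 0.672
grasp_force: 64.5
```

Run:
```python
from pl import *
to([510.5,253,100],pose(64.4,0,-25.6))
to([638,-144.4,300],pose(13.6,0,13.6-90))
```

```text
t 15.0 pos [511.34 253.4  101.9 ] q [0.28 0.23 1.94 0.   0.97 0.73] F [-1.04  0.85  5.81] gap 57.371058955321985 g 64.54624056816101
 turn [ 0.01 -0.01  0.01] then shift [-0.03 -0.02  0.08]  shift now-frame [-0.03 -0.02  0.08]
t 15.0 pos [511.34 253.4  101.9 ] q [0.28 0.23 1.94 0.   0.97 0.73] F [-1.04  0.85  5.81] gap 57.371058955321985 g 64.54624056816101
 turn [ 0.01 -0.02  8.48] then shift [ 1.18 16.66 -7.92]  shift now-frame [-12.16  11.44  -7.93]
```

>>> drive_tool(
  plan=[
    [0, 0, 0, 0, 0, -1, 40],
    [0, 0, 0, 0, 0, -1, 40],
    [0, 0, 1, 0, 0, -1, 40],
    [0, 0, 1, 0, 0, -1, 40],
    [0, 0, 1, 0, 0, -1, 40],
    [0, 0, 1, 0, 0, -1, 40],
    [0, 0, 1, 0, 0, -1, 40],
    [0, 0, 1, 0, 0, 0, 40],
  ],
)

```text
time_s: 15.8
tool_pos: [511.9, 253.4, 279.3]
eef_rot: [0.97, 0.244, 0.003, 0.0]
wrist_force: [0.2, 0.8, -1.9]
finger_gap: 0.671
grasp_force: 64.8
```

>>> drive_tool(
  plan=[
    [0, 0, 1, 0, 0, 0, 40],
    [0, 0, 1, 0, 0, 0, 40],
    [0, 0, 0.48, 0, 0, 0, 40],
    [0, 0, 0, 0.2, 0.95, 0, 40],
    [0, 0, 0, 0.2, 0.95, 0, 40],
    [0, 0, 0, 0.2, 0.95, 0, 40],
    [0, 0, 0, 0.2, 0.95, 0, 40],
    [0, 0, 0, 0.2, 0.95, 0, 40],
  ],
)

```text
time_s: 16.6
tool_pos: [562.3, 142.5, 273.9]
eef_rot: [0.993, 0.118, -0.001, 0.0]
wrist_force: [0.3, 0.2, -1.1]
finger_gap: 0.67
grasp_force: 64.7
```

>>> drive_tool(
  plan=[
    [0, 0, 0, 0.2, 1, 0, 40],
    [0, 0, 0, 0, 1, 0, 40],
    [0, 0, 0, 0, 1, 0, 40],
    [0, 0, 0, 0, 1, 0, 40],
    [0, 0, 0, 0, 1, 0, 40],
    [0, 0, 0, 0, 1, 0, 40],
    [0, 0, 0, 0, 1, 0, 40],
    [0, 0, 0, 0, 1, 0, 40],
  ],
)

```text
time_s: 17.4
tool_pos: [613.9, -50.7, 273.8]
eef_rot: [0.993, 0.118, -0.001, -0.0]
wrist_force: [-0.4, -0.4, -1.9]
finger_gap: 0.673
grasp_force: 64.7
```

>>> drive_tool(
  plan=[
    [0, 0, 0, 0, 1, 0, 40],
    [0, 0, 0, 0, 1, 0, 40],
    [0, 0, 0, 0, 0.95, 0, 40],
    [0, 0, 0, 0, 0.95, 0, 40],
    [0, 0, 0, 0, 0, 0, 40],
    [0, 0, 0, 0, 0, 0, 40],
    [0, 0, 0, 0, 0, 0, 40],
    [0, 0, 0, 0, 0, 0, 40],
  ],
)

```text
time_s: 18.2
tool_pos: [637.2, -143.4, 275.3]
eef_rot: [0.993, 0.119, -0.0, -0.0]
wrist_force: [0.4, -0.6, -2.4]
finger_gap: 0.67
grasp_force: 65.1
```

Run:
```python
from pl import *
import cv2
to([638,-144.4,112],pose(13.6,0,13.6-90))
from h import *
im=K["scene"]["image"].copy()
x,y,a=638,-144.4,np.radians(13.6);p=get_state()["tool_pos"];zf=p[2]-102
def L(im,n,pts,col):
    q=proj(n,np.array([np.r_[R(a)@np.array(v[:2])+c,v[2]] for v in pts]));s=3
    return (q,col)
O=[]
tops=[]
for c,pts,col in [((x,y),[(27,58,144),(27,-58,144)],(0,255,0)),((x,y),[(-27,58,144),(-27,-58,144)],(0,255,0)),
  (p[:2],[(i*22,j*29,zf) for i,j in((1,1),(1,-1),(-1,-1),(-1,1),(1,1))],(0,255,255)),(p[:2],[(i*22,j*29,zf+125) for i,j in((1,1),(1,-1),(-1,-1),(-1,1),(1,1))],(0,255,255))]:
    O.append((np.array([np.r_[R(a)@np.array(v[:2])+c,v[2]] for v in pts]),col))
out=[]
for n,(u,v,w,h,s) in dict(scene=(270,200,110,150,4),top=(320,140,110,110,3.4)).items():
    m=cv2.resize(K[n]["image"][v:v+h,u:u+w],None,fx=s,fy=s,interpolation=cv2.INTER_CUBIC)
    for X,col in O: cv2.polylines(m,[np.int32(((proj(n,X)-[u,v]+.5)*s-.5).round())],False,col,1)
    b=np.zeros((600,m.shape[1],3),np.uint8);b[:m.shape[0]]=m;out.append(b)
cv2.imwrite("pics/s3.png",np.hstack(out)[:, :800]);print(np.hstack(out).shape)
```

```text
t 18.2 pos [ 637.23 -143.42  275.34] q [-0.38  0.22  1.61  0.    1.31  0.96] F [ 0.38 -0.6  -2.43] gap 57.22832874855917 g 65.09502410888672
 turn [-0.01  0.01  0.01] then shift [0.02 0.05 6.53]  shift now-frame [0.02 0.05 6.53]
(600, 814, 3)
```

View pics/s3.png

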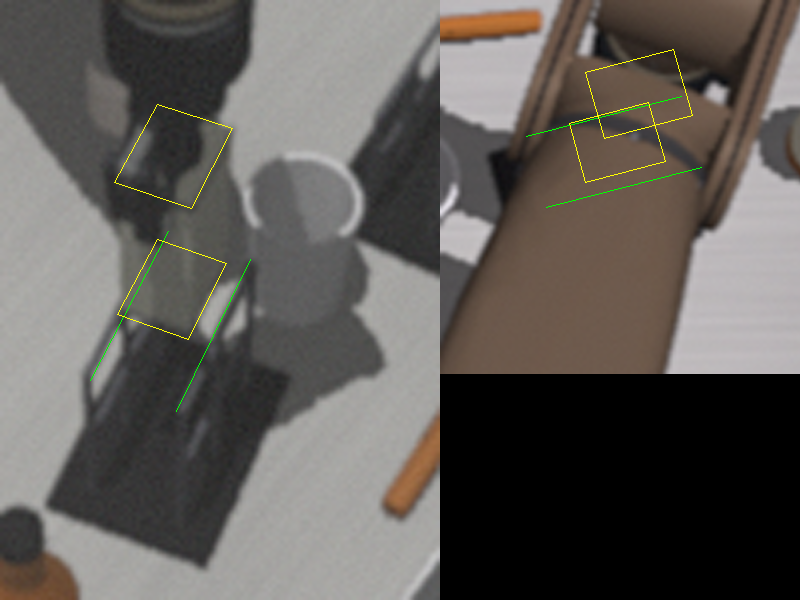

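The tin hangs cap-up over the slot, foot outline near (172,290) between the hoop lines. It sits perhaps 2–3 mm towards +x, so I correct part of that and lower gently.

>>> drive_tool(
  plan=[
    [0, 0, 0, -0.04, 0.04, 0.5, 40],
    [0, 0, 0, 0, 0, 0.5, 40],
    [0, 0, 0, 0, 0, 0.3, 40],
    [0, 0, 0, 0, 0, 0.3, 40],
    [0, 0, 0, 0, 0, 0.3, 40],
    [0, 0, 0, 0, 0, 0.3, 40],
    [0, 0, 0, 0, 0, 0, 40],
    [0, 0, 0, 0, 0, 0, 40],
  ],
)

```text
time_s: 19.1
tool_pos: [636.8, -145.7, 220.6]
eef_rot: [0.993, 0.118, -0.0, -0.0]
wrist_force: [0.2, 0.4, -2.5]
finger_gap: 0.672
grasp_force: 65.1
```

>>> drive_tool(
  plan=[
    [0, 0, 0, 0, 0, 0.5, 40],
    [0, 0, 0, 0, 0, 0.5, 40],
    [0, 0, 0, 0, 0, 0.5, 40],
    [0, 0, 0, 0, 0, 0.5, 40],
    [0, 0, 0, 0, 0, 0.5, 40],
    [0, 0, 0, 0, 0, 0.5, 40],
    [0, 0, 0, 0, 0, 0.5, 40],
    [0, 0, 0, 0, 0, 0, 40],
  ],
)

```text
time_s: 19.9
tool_pos: [635.3, -145.2, 130.1]
eef_rot: [0.993, 0.118, -0.002, -0.001]
wrist_force: [-0.4, 0.2, -2.1]
finger_gap: 0.671
grasp_force: 65.1
```

>>> drive_tool(
  plan=[
    [0, 0, 0, 0, 0, 0.3, 40],
    [0, 0, 0, 0, 0, 0.2, 40],
    [0, 0, 0, 0, 0, 0.1, 40],
    [0, 0, 0, 0, 0, 0.05, 40],
    [0, 0, 0, 0, 0, 0, 40],
    [0, 0, 0, 0, 0, 0, 40],
    [0, 0, 0, 0, 0, 0, 40],
    [0, 0, 0, 0, 0, 0, 40],
  ],
)

```text
time_s: 20.7
tool_pos: [636.9, -145.8, 117.3]
eef_rot: [0.993, 0.118, 0.0, 0.0]
wrist_force: [0.6, -0.3, -1.6]
finger_gap: 0.67
grasp_force: 65.1
```

>>> drive_tool(
  plan=[
    [0, 0, 0, 0, 0, 0.06, 40],
    [0, 0, 0, 0, 0, 0.06, 40],
    [0, 0, 0, 0, 0, 0.06, 40],
    [0, 0, 0, 0, 0, 0, 40],
    [0, 0, 0, 0, 0, 0, 40],
    [0, 0, 0, 0, 0, 0, 40],
    [0, 0, 0, 0, 0, 0, 40],
    [0, 0, 0, 0, 0, 0, 40],
  ],
)

```text
time_s: 21.5
tool_pos: [636.8, -145.7, 112.5]
eef_rot: [0.993, 0.118, 0.0, 0.0]
wrist_force: [-0.1, -0.3, -1.7]
finger_gap: 0.669
grasp_force: 65.2
```

>>> drive_tool(
  plan=[
    [0, 0, 0, 0, 0, 0.04, 40],
    [0, 0, 0, 0, 0, 0.04, 40],
    [0, 0, 0, 0, 0, 0.04, 40],
    [0, 0, 0, 0, 0, 0, 40],
    [0, 0, 0, 0, 0, 0, 40],
    [0, 0, 0, 0, 0, 0, 40],
    [0, 0, 0, 0, 0, 0, 40],
    [0, 0, 0, 0, 0, 0, 40],
  ],
)

```text
time_s: 22.3
tool_pos: [637.1, -145.7, 111.9]
eef_rot: [0.993, 0.118, 0.0, 0.0]
wrist_force: [-4.1, 1.5, 7.7]
finger_gap: 0.675
grasp_force: 66.1
```

The thick tin is on the floor. I release it and lift straight up.

>>> drive_tool(
  plan=[
    [0, 0, 0, 0, 0, 0, 80],
    [0, 0, 0, 0, 0, 0, 80],
    [0, 0, 0, 0, 0, 0, 80],
    [0, 0, 0, 0, 0, 0, 80],
    [0, 0, 0, 0, 0, -0.3, 80],
    [0, 0, 0, 0, 0, -0.7, 80],
    [0, 0, 0, 0, 0, -1, 80],
    [0, 0, 0, 0, 0, -1, 80],
  ],
)

```text
time_s: 23.1
tool_pos: [636.9, -145.8, 186.7]
eef_rot: [0.993, 0.118, 0.0, 0.0]
wrist_force: [-0.2, -0.1, 1.5]
finger_gap: 0.934
grasp_force: 0.0
```

>>> drive_tool(
  plan=[
    [0, 0, 0, 0, 0, -1, 80],
    [0, 0, 0, 0, 0, -1, 80],
    [0, 0, 0, 0, 0, -1, 85],
    [0, 0, 0, 0, 0, -0.5, 85],
    [0, 0, -1, 0, 0, 0, 85],
    [0, 0, -1, 0, 0, 0, 85],
    [0, 0, -1, 0, 0, 0, 85],
    [0, 0, -1, 0, 0, 0, 85],
  ],
)

```text
time_s: 23.9
tool_pos: [636.6, -145.6, 272.4]
eef_rot: [0.946, 0.324, 0.0, 0.0]
wrist_force: [0.1, -0.4, 0.4]
finger_gap: 0.993
grasp_force: 0.0
```

>>> drive_tool(
  plan=[
    [0, 0, -1, 0, 0, 0, 85],
    [0, 0, -1, 0, 0, 0, 85],
    [0, 0, -1, 0, 0, 0, 85],
    [0, 0, -1, 0, 0, 0, 85],
    [0, 0, -1, 0, 0, 0, 85],
    [0, 0, -1, 0, 0, 0, 85],
    [0, 0, -1, 0, 0, 0, 85],
    [0, 0, -1, 0, 0, 0, 85],
  ],
)

```text
time_s: 24.7
tool_pos: [636.6, -145.7, 272.3]
eef_rot: [0.732, 0.681, 0.0, 0.0]
wrist_force: [-0.4, 0.1, -0.2]
finger_gap: 0.995
grasp_force: 0.0
```

Run:
```python
from pl import *
Rt=pose(90,40,0);z=Rt.apply([0,0,1]);p=np.array([452.5,-191,26.]);print(p-100*z)
to(p-100*z,pose(90,0,0)); to(p-100*z,Rt)
```

```text
[ 452.5  -255.28  102.6 ]
t 24.7 pos [ 636.63 -145.66  272.32] q [-0.38  0.22  1.61 -0.    1.31 -0.31] F [-0.35  0.1  -0.16] gap 84.99167666770455 g 0.0
 turn [ 0.   0.  -0.7] then shift [-4.38 -7.37  6.79]  shift now-frame [-4.91 -7.03  6.79]
t 24.7 pos [ 636.63 -145.66  272.32] q [-0.38  0.22  1.61 -0.    1.31 -0.31] F [-0.35  0.1  -0.16] gap 84.99167666770455 g 0.0
 turn [ 0.24  6.66 -0.67] then shift [-7.72 -7.37  2.38]  shift now-frame [-4.91 -7.03  6.79]
```

>>> drive_tool(
  plan=[
    [0, 0, -0.7, 0, 0, 0, 85],
    [0, 0, 0, -0.6, -1, 0, 85],
    [0, 0, 0, -0.6, -1, 0, 85],
    [0, 0, 0, -0.6, -1, 0, 85],
    [0, 0, 0, -0.6, -1, 0, 85],
    [0, 0, 0, -0.6, -1, 0, 85],
    [0, 0, 0, -0.7, -1, 0, 85],
    [0, 0, 0, -0.7, -1, 0, 85],
  ],
)

```text
time_s: 25.5
tool_pos: [460.2, -255.4, 272.5]
eef_rot: [0.708, 0.706, -0.0, 0.0]
wrist_force: [0.7, -0.2, 0.6]
finger_gap: 0.998
grasp_force: 0.0
```

>>> drive_tool(
  plan=[
    [0, 0.835, 0, 0, -0.37, 0, 85],
    [0, 0.835, 0, 0, 0, 0, 85],
    [0, 0.835, 0, 0, 0, 0, 85],
    [0, 0.835, 0, 0, 0, 0, 85],
    [0, 0.835, 0, 0, 0, 0, 85],
    [0, 0.835, 0, 0, 0, 0, 85],
    [0, 0.835, 0, 0, 0, 0, 85],
    [0, 0.825, 0, 0, 0, 0, 85],
  ],
)

```text
time_s: 26.3
tool_pos: [452.1, -255.3, 272.6]
eef_rot: [0.665, 0.663, 0.244, -0.242]
wrist_force: [-0.7, -0.1, -0.2]
finger_gap: 0.997
grasp_force: 0.0
```

Run:
```python
from pl import *
Rt=pose(90,40,0);z=Rt.apply([0,0,1]);p=np.array([452.5,-191,26.])
to(p,Rt)
```

```text
t 26.3 pos [ 452.09 -255.26  272.62] q [-0.9   0.16  1.78  0.42  1.76 -0.94] F [-0.65 -0.1  -0.23] gap 85.14210452698603 g 0.0
 turn [ 0.03 -0.03 -0.02] then shift [-4.37  0.02  9.21]  shift now-frame [-4.4 -0.   9.2]
```

>>> drive_tool(
  plan=[
    [0, 0, 0, -0.73, 0, 0.65, 85],
    [0, 0, 0, -0.73, 0, 0.65, 85],
    [0, 0, 0, -0.73, 0, 0.65, 85],
    [0, 0, 0, -0.73, 0, 0.65, 85],
    [0, 0, 0, -0.73, 0, 0.65, 85],
    [0, 0, 0, -0.73, 0, 0.65, 85],
    [0, 0, 0, 0, 0, 0.7, 85],
    [0, 0, 0, 0, 0, 0.7, 85],
  ],
)

```text
time_s: 27.1
tool_pos: [452.1, -252.9, 99.6]
eef_rot: [0.666, 0.663, 0.243, -0.242]
wrist_force: [-0.4, 1.0, -0.3]
finger_gap: 0.997
grasp_force: 0.0
```

>>> drive_tool(
  plan=[
    [0, 0, 0, 0, 0, 1, 85],
    [0, 0, 0, 0, 0, 1, 85],
    [0, 0, 0, 0, 0, 1, 85],
    [0, 0, 0, 0, 0, 0.9, 85],
    [0, 0, 0, 0, 0, 0, 85],
    [0, 0, 0, 0, 0, 0, 85],
    [0, 0, 0, 0, 0, 0, 30],
    [0, 0, 0, 0, 0, 0, 30],
  ],
)

```text
time_s: 27.9
tool_pos: [453.2, -192.3, 26.6]
eef_rot: [0.666, 0.664, 0.242, -0.24]
wrist_force: [0.0, 0.1, 0.9]
finger_gap: 0.685
grasp_force: 0.0
```

>>> drive_tool(
  plan=[
    [0, 0, 0, 0, 0, 0, 30],
    [0, 0, 0, 0, 0, 0, 30],
    [0, 0, 0, 0, 0, 0, 30],
    [0, 0, 0, 0, 0, 0, 30],
    [0, 0, 0, 0, 0, 0, 30],
    [0, 0, 0, 0, 0, 0, 30],
    [0, 0, 0, 0, 0, 0, 30],
    [0, 0, 0, 0, 0, 0, 30],
  ],
)

```text
time_s: 28.7
tool_pos: [453.1, -192.2, 26.5]
eef_rot: [0.666, 0.663, 0.243, -0.24]
wrist_force: [0.2, -3.0, 6.1]
finger_gap: 0.525
grasp_force: 61.9
```

Run:
```python
from pl import *
Rt=pose(90,40,0)
to([452.5,-191,26],Rt);print(Rt.inv().apply([0,0,1]),Rt.inv().apply([1,0,0]),Rt.inv().apply([0,1,0]),"turn",(Rt.inv()*pose(-90,50,0)).as_rotvec(degrees=True)/6)
```

```text
t 28.7 pos [ 453.11 -192.21   26.52] q [-0.82  0.44  1.97  0.47  1.31 -1.08] F [ 0.16 -2.98  6.08] gap 44.86420245326393 g 61.9297456741333
 turn [ 0.04  0.01 -0.02] then shift [ 0.02 -0.02  0.05]  shift now-frame [ 0.02 -0.02  0.05]
[ 0.64  0.   -0.77] [0. 1. 0.] [0.77 0.   0.64] turn [  0. -15.   0.]
```

>>> drive_tool(
  plan=[
    [0, 0, 0, 0.643, 0, -0.766, 30],
    [0, 0, 0, 0.643, 0.7, -0.766, 30],
    [0, 0, 0, 0.643, 0.8, -0.766, 30],
    [0, 0, 0, 0.643, 0.8, -0.766, 30],
    [0, -1, 0, 0, 0, 0, 30],
    [0, -1, 0, 0, 0, 0, 30],
    [0, -1, 0, 0, 0, 0, 30],
    [0, -1, 0, 0, 0, 0, 30],
  ],
)

```text
time_s: 29.5
tool_pos: [509.2, -191.0, 124.5]
eef_rot: [0.702, 0.699, 0.097, -0.097]
wrist_force: [-0.1, 0.5, -2.0]
finger_gap: 0.528
grasp_force: 61.6
```

>>> drive_tool(
  plan=[
    [0, -1, 0, 0, 0, 0, 30],
    [0, -1, 0, 0, 0, 0, 30],
    [0, -1, 0, 0, 0, 0, 30],
    [0, -1, 0, 0, 0, 0, 30],
    [0, -1, 0, 0, 0, 0, 30],
    [0, -1, 0, 0, 0, 0, 30],
    [0, -1, 0, 0, 0, 0, 30],
    [0, -1, 0, 0, 0, 0, 30],
  ],
)

```text
time_s: 30.3
tool_pos: [508.9, -190.6, 124.4]
eef_rot: [0.681, 0.678, -0.196, 0.195]
wrist_force: [-0.1, -0.2, -3.1]
finger_gap: 0.525
grasp_force: 61.7
```

>>> drive_tool(
  plan=[
    [0, -1, 0, 0, 0, 0, 30],
    [0, -1, 0, 0, 0, 0, 30],
    [0, -1, 0, 0, 0, 0, 30],
    [0, 0, 0, 0, 0, 0, 30],
    [0, 0, 0, 0, 0, 0, 30],
    [0, 0, 0, 0, 0, 0, 30],
    [0, 0, 0, 0, 0, 0, 30],
    [0, 0, 0, 0, 0, 0, 30],
  ],
)

```text
time_s: 31.1
tool_pos: [510.1, -191.7, 126.1]
eef_rot: [0.643, 0.639, -0.299, 0.298]
wrist_force: [0.8, -0.6, -2.0]
finger_gap: 0.529
grasp_force: 61.8
```

Run:
```python
from pl import *
Rt=pose(-90,50,0)
to([510,-193,60],Rt);print(Rt.inv().apply([0,0,-1]))
```

```text
t 31.1 pos [ 510.07 -191.74  126.12] q [-0.23  0.21  2.1  -1.12  0.98  0.52] F [ 0.83 -0.6  -2.02] gap 45.192178928705516 g 61.76963567733765
 turn [-0.03 -0.01 -0.04] then shift [ 1.99 -0.    1.74]  shift now-frame [ 1.99 -0.01  1.74]
[0.77 0.   0.64]
```

>>> drive_tool(
  plan=[
    [0, 0, 0, 0.45, 0, 0.38, 30],
    [0, 0, 0, 0.45, 0, 0.38, 30],
    [0, 0, 0, 0.45, 0, 0.38, 30],
    [0, 0, 0, 0.45, 0, 0.38, 30],
    [0, 0, 0, 0.3, 0, 0.25, 30],
    [0, 0, 0, 0, 0, 0, 30],
    [0, 0, 0, 0, 0, 0, 30],
    [0, 0, 0, 0, 0, 0, 30],
  ],
)

```text
time_s: 31.9
tool_pos: [510.5, -191.5, 57.7]
eef_rot: [0.642, 0.639, -0.299, 0.299]
wrist_force: [-0.5, -0.7, -1.5]
finger_gap: 0.528
grasp_force: 61.8
```

>>> drive_tool(
  plan=[
    [0, 0, 0, 0.03, 0, 0.026, 30],
    [0, 0, 0, 0.03, 0, 0.026, 30],
    [0, 0, 0, 0.03, 0, 0.026, 30],
    [0, 0, 0, 0.03, 0, 0.026, 30],
    [0, 0, 0, 0, 0, 0, 30],
    [0, 0, 0, 0, 0, 0, 30],
    [0, 0, 0, 0, 0, 0, 30],
    [0, 0, 0, 0, 0, 0, 30],
  ],
)

```text
time_s: 32.7
tool_pos: [509.8, -191.4, 52.8]
eef_rot: [0.642, 0.64, -0.299, 0.298]
wrist_force: [-0.5, 0.1, -1.4]
finger_gap: 0.525
grasp_force: 61.8
```

>>> drive_tool(
  plan=[
    [0, 0, 0, 0.03, 0, 0.026, 30],
    [0, 0, 0, 0.03, 0, 0.026, 30],
    [0, 0, 0, 0.03, 0, 0.026, 30],
    [0, 0, 0, 0, 0, 0, 30],
    [0, 0, 0, 0, 0, 0, 30],
    [0, 0, 0, 0, 0, 0, 30],
    [0, 0, 0, 0, 0, 0, 30],
    [0, 0, 0, 0, 0, 0, 30],
  ],
)

```text
time_s: 33.5
tool_pos: [509.8, -191.4, 49.9]
eef_rot: [0.642, 0.64, -0.299, 0.298]
wrist_force: [-0.3, 0.2, -2.0]
finger_gap: 0.529
grasp_force: 61.8
```

>>> drive_tool(
  plan=[
    [0, 0, 0, 0.03, 0, 0.026, 30],
    [0, 0, 0, 0.03, 0, 0.026, 30],
    [0, 0, 0, 0.03, 0, 0.026, 30],
    [0, 0, 0, 0, 0, 0, 30],
    [0, 0, 0, 0, 0, 0, 30],
    [0, 0, 0, 0, 0, 0, 30],
    [0, 0, 0, 0, 0, 0, 30],
    [0, 0, 0, 0, 0, 0, 30],
  ],
)

```text
time_s: 34.3
tool_pos: [510.2, -191.9, 48.2]
eef_rot: [0.642, 0.639, -0.3, 0.299]
wrist_force: [-2.4, 2.5, 5.6]
finger_gap: 0.53
grasp_force: 62.5
```

>>> drive_tool(
  plan=[
    [0, 0, 0, 0, 0, 0, 85],
    [0, 0, 0, 0, 0, 0, 85],
    [0, 0, 0, 0, 0, 0, 85],
    [0, 0, 0, 0, 0, 0, 85],
    [0, 0, 0, 0, 0, 0, 85],
    [0, 0, 0, 0, 0, -0.3, 85],
    [0, 0, 0, 0, 0, -0.7, 85],
    [0, 0, 0, 0, 0, -1, 85],
  ],
)

```text
time_s: 35.1
tool_pos: [509.2, -152.9, 78.8]
eef_rot: [0.642, 0.64, -0.3, 0.297]
wrist_force: [0.1, -0.2, 0.1]
finger_gap: 0.996
grasp_force: 0.0
```

>>> drive_tool(
  plan=[
    [0, 0, 0, 0, 0, -1, 85],
    [0, 0, 0, 0, 0, -1, 85],
    [0, 0, 0, -0.5, 0, -1, 85],
    [0, 0, 0, -0.77, 0, -0.64, 85],
    [0, 0, 0, -0.77, 0, -0.64, 85],
    [0, 0, 0, -0.77, 0, -0.64, 85],
    [0, 1, 0, 0, 0, 0, 85],
    [0, 1, 0, 0, 0, 0, 85],
  ],
)

```text
time_s: 35.9
tool_pos: [510.5, -103.0, 213.0]
eef_rot: [0.67, 0.668, -0.228, 0.229]
wrist_force: [-0.9, -0.1, 0.1]
finger_gap: 0.997
grasp_force: 0.0
```

>>> drive_tool(
  plan=[
    [0, 1, 0, 0, 0, 0, 85],
    [0, 1, 0, 0, 0, 0, 85],
    [0, 1, 0, 0, 0, 0, 85],
    [0, 1, 0, 0, 0, 0, 85],
    [0, 1, 0, 0, 0, 0, 85],
    [0, 1, 0, 0, 0, 0, 85],
    [0, 0.33, 0, 0, 0, 0, 85],
    [0, 0, 0, 0, 0, 0, 85],
  ],
)

```text
time_s: 36.7
tool_pos: [510.0, -104.8, 212.2]
eef_rot: [0.709, 0.705, 0.0, 0.0]
wrist_force: [0.9, 0.8, -0.1]
finger_gap: 0.989
grasp_force: 0.0
```

Run:
```python
from pl import *
to([510,-203,75],pose(-90,0,0))
from h import *
out=[]
for n,(u,v,w,h,s) in dict(scene=(190,200,150,150,2.66),top=(330,150,120,150,3.3)).items():
    m=cv2.resize(K[n]["image"][v:v+h,u:u+w],None,fx=s,fy=s,interpolation=cv2.INTER_CUBIC)
    for z in(0,95):
        X=np.array([[510+i*23,-203+j*16,z] for i,j in((1,1),(1,-1),(-1,-1),(-1,1),(1,1))],float)
        cv2.polylines(m,[np.int32(((proj(n,X)-[u,v]+.5)*s-.5).round())],False,(0,255,255),1)
    b=np.zeros((500,m.shape[1],3),np.uint8);b[:m.shape[0]]=m;out.append(b)
cv2.imwrite("pics/s4.png",np.hstack(out))
```

```text
t 36.7 pos [ 510.03 -104.76  212.2 ] q [-0.4  -0.02  1.99  0.    1.17 -0.39] F [ 0.88  0.84 -0.07] gap 84.46379201151991 g 0.0
 turn [ 0.   -0.   -0.05] then shift [-3.93 -0.    5.49]  shift now-frame [-3.93  0.02  5.49]
```

View pics/s4.png

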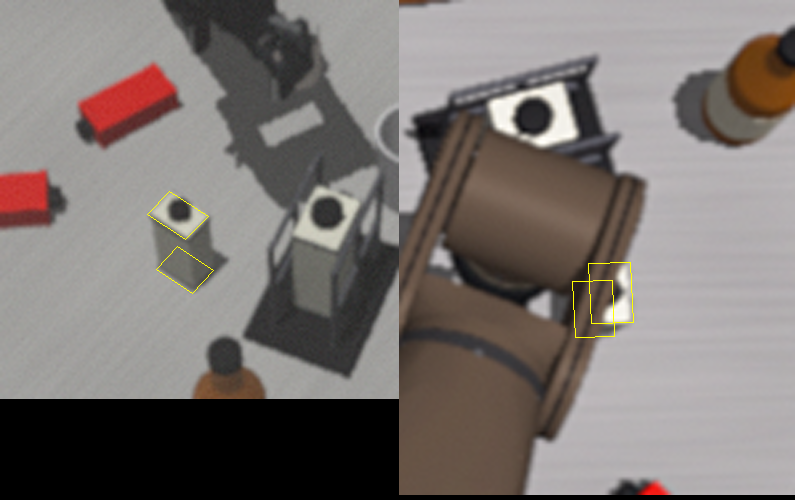

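Scene crop (180,213) shows the thin tin standing at the expected place, and (327,212) shows the thick tin upright in the wide rack. Now I regrasp the thin tin from above.

>>> drive_tool(
  plan=[
    [0, 0, 0, -1, 0, 0, 85],
    [0, 0, 0, -1, 0, 0, 85],
    [0, 0, 0, -1, 0, 0, 85],
    [0, 0, 0, -0.93, 0, 0, 85],
    [0, 0, 0, 0, 0, 0.6, 85],
    [0, 0, 0, 0, 0, 0.7, 85],
    [0, 0, 0, 0, 0, 0.7, 85],
    [0, 0, 0, 0, 0, 0.7, 85],
  ],
)

```text
time_s: 37.6
tool_pos: [509.3, -200.7, 142.7]
eef_rot: [0.708, 0.706, -0.0, -0.001]
wrist_force: [-0.2, 0.7, 0.3]
finger_gap: 0.995
grasp_force: 0.0
```

>>> drive_tool(
  plan=[
    [0, 0, 0, 0, 0, 0.7, 85],
    [0, 0, 0, 0, 0, 0.7, 85],
    [0, 0, 0, 0, 0, 0.7, 85],
    [0, 0, 0, 0, 0, 0.6, 85],
    [0, 0, 0, 0, 0, 0, 85],
    [0, 0, 0, 0, 0, 0, 30],
    [0, 0, 0, 0, 0, 0, 30],
    [0, 0, 0, 0, 0, 0, 30],
  ],
)

```text
time_s: 38.4
tool_pos: [510.6, -202.9, 78.3]
eef_rot: [0.708, 0.706, 0.0, 0.001]
wrist_force: [0.4, -0.6, 1.8]
finger_gap: 0.533
grasp_force: 61.6
```

>>> drive_tool(
  plan=[
    [0, 0, 0, 0, 0, 0, 30],
    [0, 0, 0, 0, 0, 0, 30],
    [0, 0, 0, 0, 0, 0, 30],
    [0, 0, 0, 0, 0, 0, 30],
    [0, 0, 0, 0, 0, 0, 30],
    [0, 0, 0, 0, 0, 0, 30],
    [0, 0, 0, 0, 0, 0, 30],
    [0, 0, 0, 0, 0, 0, 30],
  ],
)

```text
time_s: 39.2
tool_pos: [510.6, -203.0, 78.2]
eef_rot: [0.709, 0.706, 0.0, 0.001]
wrist_force: [-0.8, 0.5, 5.9]
finger_gap: 0.533
grasp_force: 62.2
```

Run:
```python
from pl import *
to([510,-203,75],pose(-90,0,0))
to([658.1,136.5,250],pose(6.9,0,6.9-90))
```

```text
t 39.2 pos [ 510.62 -202.96   78.22] q [-0.56  0.22  2.    0.    0.92 -0.56] F [-0.76  0.47  5.92] gap 45.52287940765758 g 62.16919183731079
 turn [ 0.02  0.01 -0.04] then shift [-0.   -0.02  0.13]  shift now-frame [-0.   -0.02  0.13]
t 39.2 pos [ 510.62 -202.96   78.22] q [-0.56  0.22  2.    0.    0.92 -0.56] F [-0.76  0.47  5.92] gap 45.52287940765758 g 62.16919183731079
 turn [ 0.02 -0.   13.81] then shift [  7.49 -12.77  -6.87]  shift now-frame [13.59  5.86 -6.88]
```

>>> drive_tool(
  plan=[
    [0, 0, 0, 0, 0, -1, 30],
    [0, 0, 1, 0, 0, -1, 30],
    [0, 0, 1, 0, 0, -1, 30],
    [0, 0, 1, 0, 0, -1, 30],
    [0, 0, 1, 0, 0, -1, 30],
    [0, 0, 1, 0, 0, -1, 30],
    [0, 0, 1, 0, 0, -1, 30],
    [0, 0, 1, 0, 0, -0.5, 30],
  ],
)

```text
time_s: 40.0
tool_pos: [510.0, -202.6, 265.9]
eef_rot: [0.915, 0.403, 0.0, 0.001]
wrist_force: [-0.2, -0.2, -1.2]
finger_gap: 0.534
grasp_force: 62.0
```

>>> drive_tool(
  plan=[
    [0, 0, 1, 0, 0, 0, 30],
    [0, 0, 1, 0, 0, 0, 30],
    [0, 0, 1, 0, 0, 0, 30],
    [0, 0, 1, 0, 0, 0, 30],
    [0, 0, 1, 0, 0, 0, 30],
    [0, 0, 1, 0, 0, 0, 30],
    [0, 0, 0.82, 0, 0, 0, 30],
    [0, 0, 0, 0.5, -0.9, 0, 30],
  ],
)

```text
time_s: 40.8
tool_pos: [518.4, -179.9, 262.8]
eef_rot: [0.998, 0.057, -0.001, -0.0]
wrist_force: [0.5, 0.6, -1.7]
finger_gap: 0.529
grasp_force: 62.2
```

>>> drive_tool(
  plan=[
    [0, 0, 0, 0.55, -0.9, 0, 30],
    [0, 0, 0, 0.55, -0.9, 0, 30],
    [0, 0, 0, 0.55, -0.9, 0, 30],
    [0, 0, 0, 0.55, -0.9, 0, 30],
    [0, 0, 0, 0.55, -0.9, 0, 30],
    [0, 0, 0, 0.55, -0.9, 0, 30],
    [0, 0, 0, 0.55, -0.9, 0, 30],
    [0, 0, 0, 0.55, -0.9, 0, 30],
  ],
)

```text
time_s: 41.6
tool_pos: [606.8, 14.4, 262.7]
eef_rot: [0.998, 0.06, -0.001, -0.0]
wrist_force: [-0.2, -0.1, -1.3]
finger_gap: 0.533
grasp_force: 62.2
```

>>> drive_tool(
  plan=[
    [0, 0, 0, 0.55, -0.95, 0, 30],
    [0, 0, 0, 0.55, -0.95, 0, 30],
    [0, 0, 0, 0.55, -0.95, 0, 30],
    [0, 0, 0, 0.55, -0.95, 0, 30],
    [0, 0, 0, 0.35, -0.95, 0, 30],
    [0, 0, 0, 0, 0, 0, 30],
    [0, 0, 0, 0, 0, 0, 30],
    [0, 0, 0, 0, 0, 0, 30],
  ],
)

```text
time_s: 42.4
tool_pos: [655.8, 138.0, 263.4]
eef_rot: [0.998, 0.06, -0.001, 0.0]
wrist_force: [-0.3, 0.4, -1.5]
finger_gap: 0.531
grasp_force: 62.2
```

Run:
```python
from pl import *
to([658.1,136.5,88],pose(6.9,0,6.9-90))
```

```text
t 42.4 pos [655.81 138.02 263.36] q [ 0.06  0.27  1.58 -0.    1.3   1.51] F [-0.29  0.38 -1.53] gap 45.359775006958124 g 62.16811180114746
 turn [ 0.    0.02 -0.01] then shift [0.08 0.07 7.01]  shift now-frame [0.1  0.07 7.01]
```

>>> drive_tool(
  plan=[
    [0, 0, 0, 0.07, 0.07, 0.5, 30],
    [0, 0, 0, 0, 0, 0.5, 30],
    [0, 0, 0, 0, 0, 0.5, 30],
    [0, 0, 0, 0, 0, 0.5, 30],
    [0, 0, 0, 0, 0, 0.4, 30],
    [0, 0, 0, 0, 0, 0.4, 30],
    [0, 0, 0, 0, 0, 0.4, 30],
    [0, 0, 0, 0, 0, 0, 30],
  ],
)

```text
time_s: 43.2
tool_pos: [657.2, 137.3, 182.0]
eef_rot: [0.998, 0.06, -0.002, -0.0]
wrist_force: [-0.5, 0.4, -2.2]
finger_gap: 0.533
grasp_force: 62.2
```

Run:
```python
from pl import *
to([658.1,136.5,88],pose(6.9,0,6.9-90))
```

```text
t 43.2 pos [657.23 137.26 182.01] q [0.06 0.34 1.64 0.   1.17 1.51] F [-0.53  0.38 -2.22] gap 45.479193621352216 g 62.1705436706543
 turn [-0.    0.03 -0.01] then shift [0.03 0.03 3.76]  shift now-frame [0.04 0.04 3.76]
```

No contact, and the foot is already inside the slot. I continue down to just above the floor.

>>> drive_tool(
  plan=[
    [0, 0, 0, 0.02, 0, 0.5, 30],
    [0, 0, 0, 0, 0, 0.5, 30],
    [0, 0, 0, 0, 0, 0.5, 30],
    [0, 0, 0, 0, 0, 0.5, 30],
    [0, 0, 0, 0, 0, 0.5, 30],
    [0, 0, 0, 0, 0, 0.5, 30],
    [0, 0, 0, 0, 0, 0.3, 30],
    [0, 0, 0, 0, 0, 0, 30],
  ],
)

```text
time_s: 44.0
tool_pos: [657.7, 137.2, 99.8]
eef_rot: [0.998, 0.06, -0.002, 0.0]
wrist_force: [-0.4, 0.3, -2.5]
finger_gap: 0.528
grasp_force: 62.2
```

>>> drive_tool(
  plan=[
    [0, 0, 0, 0, 0, 0.1, 30],
    [0, 0, 0, 0, 0, 0.1, 30],
    [0, 0, 0, 0, 0, 0.06, 30],
    [0, 0, 0, 0, 0, 0, 30],
    [0, 0, 0, 0, 0, 0, 30],
    [0, 0, 0, 0, 0, 0, 30],
    [0, 0, 0, 0, 0, 0, 30],
    [0, 0, 0, 0, 0, 0, 30],
  ],
)

```text
time_s: 44.8
tool_pos: [658.8, 137.3, 95.5]
eef_rot: [0.998, 0.06, 0.0, 0.0]
wrist_force: [-0.3, -0.5, -2.1]
finger_gap: 0.53
grasp_force: 62.2
```

>>> drive_tool(
  plan=[
    [0, 0, 0, 0, 0, 0.1, 30],
    [0, 0, 0, 0, 0, 0.1, 30],
    [0, 0, 0, 0, 0, 0.06, 30],
    [0, 0, 0, 0, 0, 0, 30],
    [0, 0, 0, 0, 0, 0, 30],
    [0, 0, 0, 0, 0, 0, 30],
    [0, 0, 0, 0, 0, 0, 30],
    [0, 0, 0, 0, 0, 0, 30],
  ],
)

```text
time_s: 45.6
tool_pos: [658.7, 137.3, 88.9]
eef_rot: [0.998, 0.06, -0.0, -0.0]
wrist_force: [0.7, 0.2, -1.5]
finger_gap: 0.53
grasp_force: 62.3
```

>>> drive_tool(
  plan=[
    [0, 0, 0, 0, 0, 0.05, 30],
    [0, 0, 0, 0, 0, 0.04, 30],
    [0, 0, 0, 0, 0, 0, 30],
    [0, 0, 0, 0, 0, 0, 30],
    [0, 0, 0, 0, 0, 0, 30],
    [0, 0, 0, 0, 0, 0, 30],
    [0, 0, 0, 0, 0, 0, 30],
    [0, 0, 0, 0, 0, 0, 30],
  ],
)

```text
time_s: 46.4
tool_pos: [659.1, 137.4, 88.3]
eef_rot: [0.998, 0.06, 0.0, 0.0]
wrist_force: [-3.5, 0.5, 5.4]
finger_gap: 0.528
grasp_force: 63.2
```

The thin tin has touched the floor at the expected height. I release it and lift clear.

>>> drive_tool(
  plan=[
    [0, 0, 0, 0, 0, 0, 75],
    [0, 0, 0, 0, 0, 0, 75],
    [0, 0, 0, 0, 0, 0, 75],
    [0, 0, 0, 0, 0, 0, 75],
    [0, 0, 0, 0, 0, -0.3, 75],
    [0, 0, 0, 0, 0, -0.7, 75],
    [0, 0, 0, 0, 0, -1, 75],
    [0, 0, 0, 0, 0, -1, 75],
  ],
)

```text
time_s: 47.2
tool_pos: [659.0, 137.4, 163.9]
eef_rot: [0.998, 0.06, 0.001, -0.0]
wrist_force: [0.8, -0.8, 0.0]
finger_gap: 0.879
grasp_force: 0.0
```

>>> drive_tool(
  plan=[
    [0, 0, 0, 0, 0, -1, 75],
    [0, 0, 0, 0, 0, -1, 75],
    [0, 0, 0, 0, 0, -1, 75],
    [0, 0, 0, 0, 0, -1, 75],
    [0, 0, 0, 0, 0, -1, 75],
    [0, 0, 0, 0, 0, -0.5, 75],
    [0, 0, 0, 0, 0, 0, 75],
    [0, 0, 0, 0, 0, 0, 75],
  ],
)

```text
time_s: 48.0
tool_pos: [658.5, 137.3, 298.8]
eef_rot: [0.998, 0.06, -0.0, 0.0]
wrist_force: [-0.9, 0.7, 0.5]
finger_gap: 0.88
grasp_force: 0.0
```

Run:
```python
from pl import *
import cv2
from rig import camera
to([658,136,300])
a=camera("scene")["image"][130:390,220:470]
b=camera("top")["image"][120:320,140:420]
cv2.imwrite("pics/end.png",np.hstack([cv2.resize(a,(500,520),interpolation=cv2.INTER_CUBIC),cv2.resize(b,(300,214)) if 0 else np.vstack([cv2.resize(b,(300,214)),np.zeros((306,300,3),np.uint8)])]))
```

```text
t 48.0 pos [658.47 137.32 298.83] q [ 0.06  0.25  1.53 -0.    1.36  1.51] F [-0.89  0.74  0.47] gap 75.14733245145686 g 0.0
 turn [0. 0. 0.] then shift [-0.02  0.05 -0.05]  shift now-frame [-0.02  0.05 -0.05]
```

View pics/end.png

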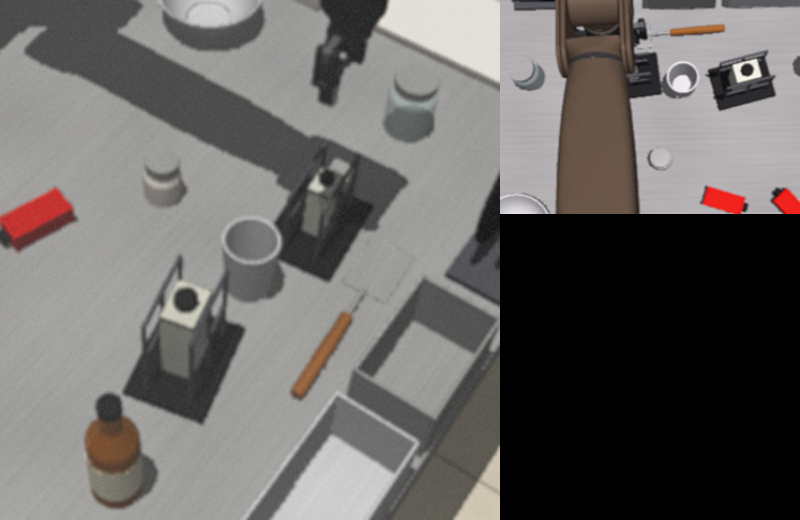

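Both tins stand upright between their hoops, at picture (186,330) and (325,200). Nothing else appears to have moved.

```bash
python3 -c "
from rig import sign_off;print(sign_off())"
```

```text
the job is handed in; nothing more can be done
None
```

Both tins are standing cap up in their matching racks and released, with nothing else visibly moved, and the job was handed in at about 48 s; the hand-in returned no verdict.

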